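# Sweep the injector parts into the catch tray

### The arm

A 7-joint arm with a two-finger parallel gripper is mounted at the origin on the work surface. World frame = base frame: x ahead of the robot, y to its left, z up, the work surface at z = 0. Lengths are in m, angles in rad, forces in N, time in s.
With the tool pointing down it reaches from about 0.425 to 0.925 m from the base axis. Payload 6.8 kg.
Tool frame: the origin (TCP) lies at the centre of the arm's flange, where the gripper is bolted on; the fingertips stand 173 mm ahead of it and the grasp point (between the pads) lies 155 mm ahead of it; z points along the fingers, y is the line along which they close (so a half turn about z gives the same grasp; the last joint's range is limited). The gripper opens to 85 mm and grips with 20 to 120 N. Pads are 22 mm wide; open, the fingers measure 114 mm over their backs; the gripper's body (76 mm by 85 mm) begins 54 mm behind the grasp point. The pads swing forward as they close: fully open they stand 13 mm farther back than shut.
Start: joints at [-1.38, 0.477, 0.022, 1.555, -0.011, 1.109, -0.083], TCP at [0.199, 0.645, 0.405] pointing down, gripper open.
Joint ranges: [-2.96, 2.96], [-0.34, 2.1], [-1.41, 1.46], [0.24, 2.44], [-1.37, 4.51], [0.17, 1.92], [-2.96, 2.96]. Speed limits (rad/s): [2.39, 2.39, 3.14, 3.14, 3.14, 3.14, 3.14].

### API

Orientations are given as a rotation vector (axis times angle).
In Python, from cell import get_state, snapshot, close_job gives the robot as it stands.
- The arm moves only by the tool send_rows, never from a script. Its argument "plan" is a list that holds one entry, the list of rows, each a list of 6 numbers: the shift along the tool's x, y, z in mm, then the turn, a rotation vector about the tool's x, y, z in degrees. A call has exactly 10 rows; each row is the pose to reach, as a shift and turn from the pose commanded when the call began, along the tool's axes at that moment; what a row does not reach only later rows make up. A row lasts 1/12 s, in which the tool goes at most 41.7 mm and 7.16 degrees, less where a joint would pass 70% of its speed; a pose out of reach is approached as far as the arm can. A call with a gripper value outside its range is refused whole. "grip" is the closure, from 0 (fully open) to 1 (shut), set as the call begins (left out, the last holds). The fingers move at their own pace and stop on an object; "squeeze" is the grip in N (left out, the last holds). Time passes only in rows, so rows that repeat a pose let the fingers close, or fill a call up. It gives the time, the measured TCP pose, the force, the opening and the grip force at its end, in the units of the state.
- get_state(): the state, without advancing time (a new reading comes with each control period).
- snapshot(name): name is "side" or "top"; returns a dict with "frame" (420x560x3 uint8, red, green, blue), "depth" (420x560 float32, m along the optical axis (not along the pixel's ray), 0 where there is no reading), "fx", "fy", "cx", "cy" (pixels), "k1" (the pictures are not rectified: a ray, as slopes to the right and down, at radius r is drawn at 1 + k1 r^2 times it, then the intrinsics apply), "extrinsics" (4x4, takes a point from world to camera coordinates). Camera axes: x right, y up, looking along -z (the intrinsics and any distortion apply to the point x, -y, -z); pixel columns grow to the right and rows downward; lengths in m; the calibration is good to about 2 mm. A picture is of the moment at which its call begins.
- close_job(): hands the job in; it is judged then, once.
The state is a dict: "time_s": time; "qpos": joint angles; "joint_vel": joint speeds; "tau": joint torques, N m; "position": TCP position; "tool_rot": TCP orientation; "contact_force": force on the tool from outside, world axes, zero at the start; "wrist_torque": the same for the moment, N m; "grip_width": finger opening in m; "grip_force": force on a finger pad.
Only numpy, scipy, OpenCV 4.12 (cv2) and the standard library are available. Lean on these libraries where they do the work, as an engineer would, in place of code of your own. Each camera call takes 0.05 s, during which the arm holds its last target. There are 200 camera calls.

### The job

Clear the test bench: gently sweep the three loose injector rings (steel nozzle nut, brass spring seat, dark spacer) along the bench into the red three-sided catch tray, until each lies wholly inside its mouth. Only push them with the fingertips: do not grip or lift any, and keep them flat on the bench. Leave the standing copper nozzle, the blue jar and the dial gauge standing where they are.

Things in the scene. Friction and masses are not known exactly. Their poses are not given: they have to be found in the camera images.
- nozzle_nut: bright steel ring lying flat and loose on the bench, outer diameter 36, bore 18, height 22 mm, about 110 g; origin at the centre of its underside, z up
- spring_seat: brass ring lying flat and loose on the bench, outer diameter 32, bore 16, height 18 mm, about 80 g; origin at the centre of its underside, z up
- spacer: dark steel ring lying flat and loose on the bench, outer diameter 40, bore 16, height 16 mm, about 110 g; origin at the centre of its underside, z up
- catch_tray: red three-sided tray fixed to the bench, with no floor plate or lip (the bench is its floor, painted yellow there). Inside 240 mm along x, 130 mm along y; walls 25 mm high, 4 mm thick, at x = -120, x = +120 and y = +65 mm; open mouth at y = -65 mm, facing the rings. Origin: centre of the inside, on the bench. To the robot's left; place and yaw vary
- nozzle: copper-coloured injector nozzle standing upright and loose, 24 mm diameter foot, thinner above, 62 mm high; must stay; origin at the centre of its underside
- jar: small closed blue jar with white cap, standing loose, 44 mm diameter, 55 mm high; must stay; origin at the centre of its underside
- gauge: dial gauge on a round steel foot of 64 mm diameter with a thin post, 148 mm high in all, standing loose, 0.8 kg, the 52 mm black dial overhangs to about 70 mm from the post along its +x; must stay; origin at the centre of the foot's underside

How it is judged:
By the outcome, as a careful person would: the job done as asked, in the order asked, and still so for the second after the job is handed in, with the robot touching nothing.
It also fails if it takes over 72 s, if anything falls off the work surface, if the arm or the gripper's body presses on something with over 40 N, if the wrist force passes 120 N, or if a joint passes its speed limit or range.

## Working session

There is one attempt and no reset: what is moved stays moved. The work goes in short steps, Python scripts to look and compute and a tool call to move; the robot and the scene stay as the last step left them, time stands still between calls to the robot, and variables do not carry over. Pictures are saved under pics/ and viewed, at most 10 in all, crops included, and the job is handed in when it is done.

Besides the shell and the picture viewer there is one more tool, called after "Emit:" as name(argument=value, ...) on one line, values as JSON. send_rows: Moves the arm, as the interface text tells. Its arguments: {"type":"object","properties":{"plan":{"type":"array"},"grip":{"type":"number"},"squeeze":{"type":"number"}},"required":["plan"]}

```bash
mkdir -p pics; ls
cat > h.py <<'E'
import numpy as np,cv2
from cell import get_state,snapshot,close_job
def px2w(s,u,v,z=None):
    # pixel -> world; z: intersect plane z, else use depth
    K=np.array([[s['fx'],0,s['cx']],[0,s['fy'],s['cy']],[0,0,1]])
    p=cv2.undistortPoints(np.array([[[u,v]]],float),K,np.array([s['k1'],0,0,0,0.]))[0,0]
    T=np.linalg.inv(np.array(s['extrinsics']))
    d=T[:3,:3]@np.array([p[0],-p[1],-1]);o=T[:3,3]
    t=(z-o[2])/d[2] if z is not None else s['depth'][int(round(v)),int(round(u))]
    return o+t*d
E
python3 - <<'E'
from h import *
for n in('top','side'):
    s=snapshot(n);cv2.imwrite(f'pics/{n}0.png',cv2.resize(s['frame'][:,:,::-1],(800,600)))
    np.savez(f'{n}0.npz',**s); print(n,np.linalg.inv(s['extrinsics'])[:3].round(3).tolist(),s['fx'],s['k1'])
st=get_state();print(st)
E
```

```text
pics
top [[0.02, 0.998, -0.053, 0.543], [-1.0, 0.02, 0.009, -0.082], [0.01, 0.053, 0.999, 1.072]] 469.332935458876 -0.0755474348657675
side [[0.977, 0.127, -0.171, 0.432], [-0.212, 0.66, -0.721, -0.707], [0.021, 0.74, 0.672, 0.612]] 489.95087967132963 -0.1342224121889202
{'time_s': 0.1, 'qpos': array([-1.38009718,  0.47769391,  0.02234901,  1.55632484, -0.01149686,
        1.10931263, -0.08308588]), 'joint_vel': array([ 7.39850684e-04, -1.11417375e-03,  5.42675025e-06, -2.27356069e-03,
        6.26206445e-04,  2.42792665e-03,  1.44879298e-03]), 'tau': array([ 4.70417377e-03, -5.97763181e+01,  1.61366232e+00, -2.81954974e+01,
        1.27592884e-02,  5.00627721e-03, -2.98900761e-05]), 'position': array([0.19862368, 0.64485943, 0.40385033]), 'tool_rot': array([-4.67543840e-01, -3.10648598e+00,  2.52274012e-03]), 'contact_force': array([ 0.35799355, -0.18357701,  0.36922158]), 'wrist_torque': array([-0.01499373,  0.02221486,  0.02609614]), 'grip_force': 0.0, 'grip_width': 0.08526968150166306}
```

View pics/top0.png

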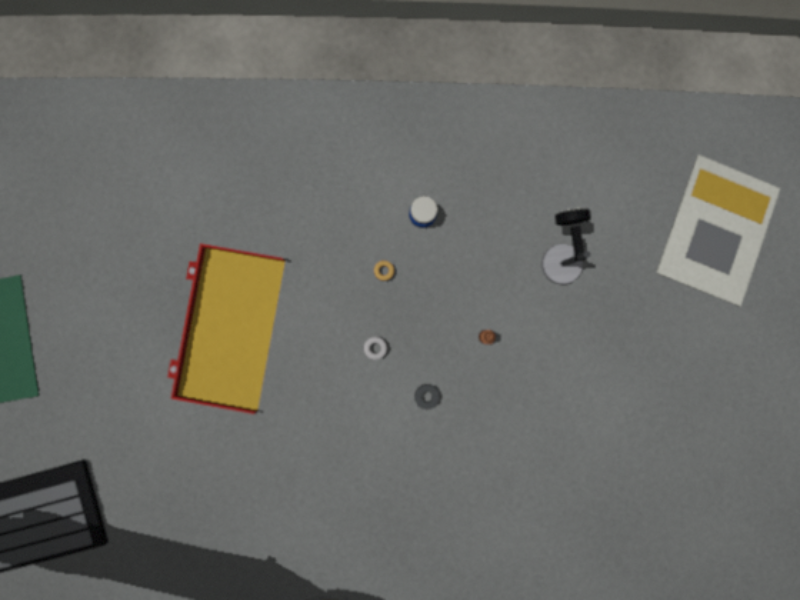

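View pics/side0.png

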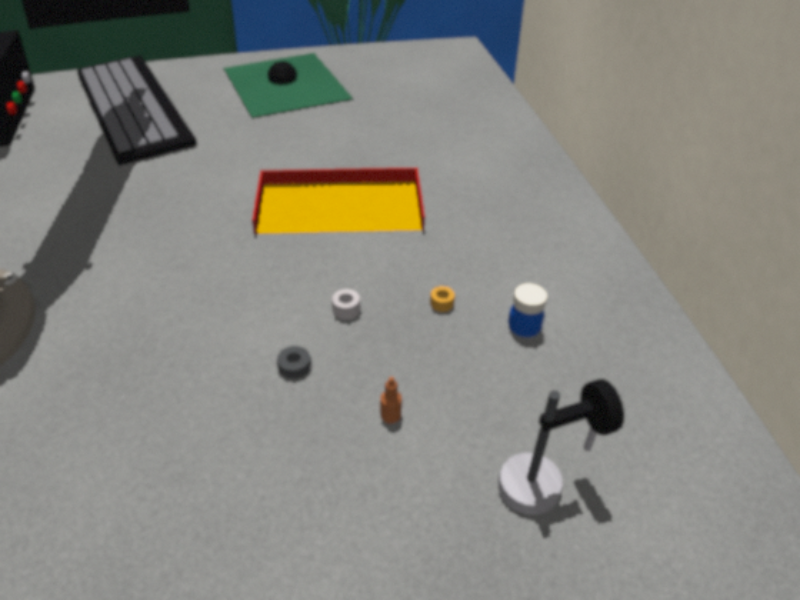

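The top view (800-px scale) shows the seat at (384,270), nut at (375,348) and spacer at (427,396). The nozzle is at about (488,337), the jar cap at (424,209) and the gauge foot at (562,264). The tray mouth ends are at about (287,260) and (260,411). The side view agrees.

Run:
```python
from h import *
def run(n,pts):
    s=dict(np.load(f'{n}0.npz'))
    k=.7
    for a,(u,v,z) in pts.items(): print(n,a,(px2w(s,u*k,v*k,z)*1000).round(0)[:2])
run('top',dict(nut=(375,348,.022),seat=(384,270,.018),spacer=(427,396,.016),nozzle=(487,337,.055),jar=(424,209,.055),gauge=(562,264,.01),
 mR=(289,261,.025),mL=(262,412,.025),bR=(203,245,.025),bL=(173,397,.025),dial1=(556,215,.12),dial2=(590,212,.12)))
run('side',dict(nut=(346,297,.022),seat=(443,293,.018),spacer=(294,354,.016),nozzle=(391,420,0.003),jar=(530,293,.055),
 mR=(424,233,0),mL=(255,235,0)))
st=get_state()
from scipy.spatial.transform import Rotation as R
print(R.from_rotvec(st['tool_rot']).as_matrix().round(3))
```

```text
top nut [515. -60.]
top seat [638. -72.]
top spacer [ 441. -143.]
top nozzle [ 536. -231.]
top jar [ 730. -131.]
top gauge [ 654. -356.]
top mR [648.  77.]
top mL [412. 113.]
top bR [671. 214.]
top bL [432. 254.]
top dial1 [ 714. -319.]
top dial2 [ 719. -369.]
side nut [518. -58.]
side seat [642. -70.]
side spacer [ 444. -138.]
side nozzle [ 537. -244.]
side jar [ 732. -129.]
side mR [655.  82.]
side mL [413. 123.]
[[-0.956  0.294 -0.   ]
 [ 0.294  0.956 -0.002]
 [-0.    -0.002 -1.   ]]
```

Emit:
send_rows(plan=[[[-20, -16, 0, 0, 0, 5], [-50, -40, 0, 0, 0, 12], [-80, -65, 0, 0, 0, 19], [-110, -90, 0, 0, 0, 26], [-140, -115, 0, 0, 0, 33], [-170, -140, 0, 0, 0, 40], [-200, -165, 0, 0, 0, 47], [-230, -190, 0, 0, 0, 54], [-260, -215, 0, 0, 0, 61], [-285, -235, 0, 0, 0, 68]]], grip=0.78, squeeze=20)

```text
time_s: 0.93
position: [0.403, 0.3336, 0.4046]
tool_rot: [2.134, 2.305, -0.001]
contact_force: [0.8, 0.4, -0.2]
grip_width: 0.0189
grip_force: 0.0
```

```bash
cat >> h.py <<'E'
from scipy.spatial.transform import Rotation as R
def to(x,y,z,phi):
    "shift in tool axes (mm), turn (deg) to reach TCP x,y,z (mm), tool x heading phi deg, tool down"
    st=get_state();M=R.from_rotvec(st['tool_rot'])
    G=R.from_matrix(np.array([[np.cos(a:=np.radians(phi)),np.sin(a),0],[np.sin(a),-np.cos(a),0],[0,0,-1]]))
    print('t',round(st['time_s'],2),'pos',(st['position']*1e3).round(1),'head',np.degrees(np.arctan2(*M.as_matrix()[[1,0],[0,0]])).round(1),'w',round(st['grip_width']*1e3,1),'F',st['contact_force'].round(1))
    print('shift',(M.inv().apply(np.array([x,y,z])-st['position']*1e3)).round(1),'turn',(M.inv()*G).as_rotvec(degrees=True).round(1))
E
python3 -c "
from h import *
to(512,-110,250,86)"
```

```text
t 0.93 pos [403.  333.6 404.6] head 94.4 w 18.9 F [ 0.8  0.4 -0.2]
shift [-450.6   74.5  154.9] turn [-0.   0.   8.4]
```

Emit:
send_rows(plan=[[[-25, 10, 5, 0, 0, 1], [-60, 20, 15, 0, 0, 2], [-97, 30, 27, 0, 0, 3], [-134, 40, 40, 0, 0, 4], [-171, 50, 52, 0, 0, 5], [-208, 55, 64, 0, 0, 6], [-245, 60, 76, 0, 0, 7], [-282, 65, 88, 0, 0, 8], [-319, 70, 96, 0, 0, 8], [-350, 74, 100, 0, 0, 8]]])

```text
time_s: 1.77
position: [0.505, -0.0084, 0.3035]
tool_rot: [-2.282, -2.158, 0.003]
contact_force: [0.0, -0.5, 0.7]
grip_width: 0.0186
grip_force: 0.0
```

```bash
python3 -c "
from h import *
to(512,-112,178,86)"
```

```text
t 1.77 pos [505.   -8.4 303.5] head 86.8 w 18.6 F [ 0.  -0.5  0.7]
shift [-102.9   13.   125.6] turn [-0.1  0.1  0.8]
```

Emit:
send_rows(plan=[[[-25, 3, 5, 0, 0, 0.3], [-55, 7, 15, 0, 0, 0.6], [-85, 10, 25, 0, 0, 0.8], [-103, 13, 40, 0, 0, 0.8], [-103, 13, 60, 0, 0, 0.8], [-103, 13, 80, 0, 0, 0.8], [-103, 13, 97, 0, 0, 0.8], [-103, 13, 110, 0, 0, 0.8], [-103, 13, 119, 0, 0, 0.8], [-103, 13, 123, 0, 0, 0.8]]])

```text
time_s: 2.6
position: [0.5123, -0.1093, 0.1804]
tool_rot: [-2.295, -2.143, 0.002]
contact_force: [0.5, 0.3, -0.1]
grip_width: 0.0185
grip_force: 0.0
```

Run:
```python
from h import *
to(528,120,179,86)
s=snapshot('side');f=s['frame'][120:330,150:430,::-1]
cv2.imwrite('pics/s1.png',cv2.resize(f,(800,600),interpolation=cv2.INTER_CUBIC))
```

```text
t 2.6 pos [ 512.3 -109.3  180.4] head 86.1 w 18.5 F [ 0.5  0.3 -0.1]
shift [229.8   0.    1.4] turn [-0.1 -0.   0.1]
```

View pics/s1.png

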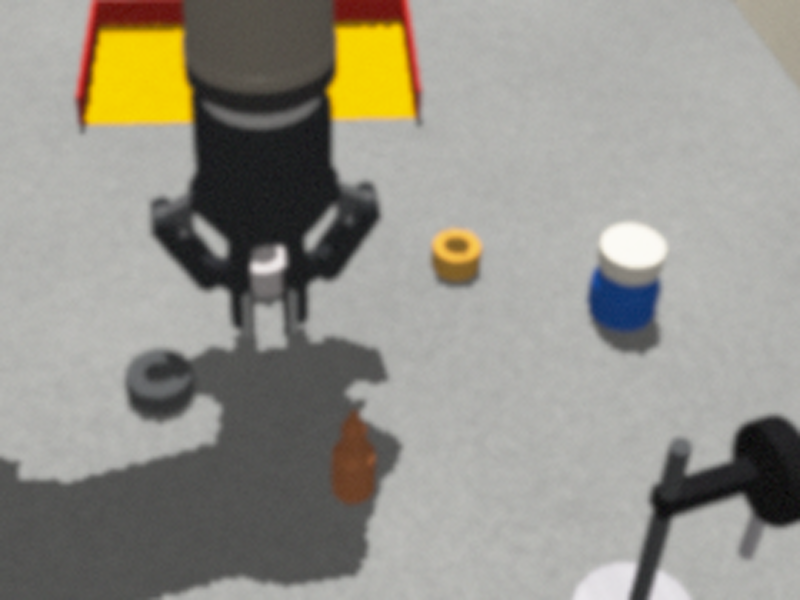

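The nut sits centred ahead of the two fingertips, at (268,272) in the crop, and nothing else is near. I'll push now.

Emit:
send_rows(plan=[[[4, 0, 1, 0, 0, 0], [9, 0, 1, 0, 0, 0], [14, 0, 1, 0, 0, 0], [19, 0, 1, 0, 0, 0], [24, 0, 1, 0, 0, 0], [30, 0, 1, 0, 0, 0], [37, 0, 1, 0, 0, 0], [45, 0, 1, 0, 0, 0], [54, 0, 1, 0, 0, 0], [63, 0, 1, 0, 0, 0]]])

```text
time_s: 3.48
position: [0.5171, -0.0457, 0.1807]
tool_rot: [2.296, 2.144, 0.0]
contact_force: [0.2, -2.1, 1.3]
grip_width: 0.0187
grip_force: 0.9
```

Emit:
send_rows(plan=[[[10, 0, 0, 0, 0, 0], [20, 0, 0, 0, 0, 0], [30, 0, 0, 0, 0, 0], [40, 0, 0, 0, 0, 0], [50, 0, 0, 0, 0, 0], [60, 0, 0, 0, 0, 0], [70, 0, 0, 0, 0, 0], [80, 0, 0, 0, 0, 0], [90, 0, 0, 0, 0, 0], [100, 0, 0, 0, 0, 0]]])

```text
time_s: 4.32
position: [0.5239, 0.0543, 0.1807]
tool_rot: [-2.296, -2.144, 0.0]
contact_force: [0.0, -1.4, 1.7]
grip_width: 0.0186
grip_force: 0.8
```

Run:
```python
from h import *
to(530,146,179,86)
s=snapshot('side');f=s['frame'][80:290,100:380,::-1]
cv2.imwrite('pics/s2.png',cv2.resize(f,(800,600),interpolation=cv2.INTER_CUBIC))
```

```text
t 4.32 pos [523.9  54.3 180.7] head 86.1 w 18.6 F [ 0.  -1.4  1.7]
shift [91.9 -0.2  1.7] turn [-0.  -0.   0.1]
```

View pics/s2.png

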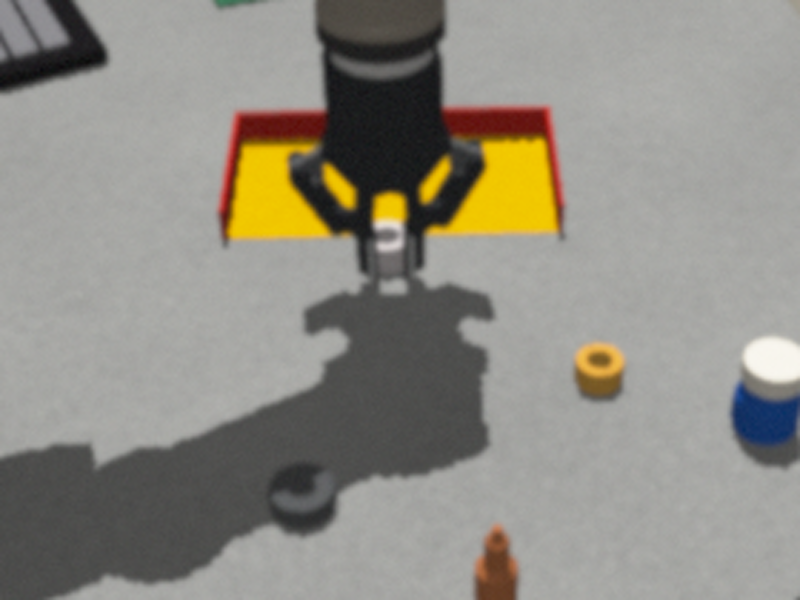

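The nut is cradled between the tips at (388,245), just entering the mouth. I'll push on 92 mm.

Emit:
send_rows(plan=[[[11, 0, 0, 0, 0, 0], [22, 0, 0, 0, 0, 0], [33, 0, 0, 0, 0, 0], [44, 0, 0, 0, 0, 0], [55, 0, 0, 0, 0, 0], [66, 0, 0, 0, 0, 0], [76, 0, 0, 0, 0, 0], [84, 0, 0, 0, 0, 0], [90, 0, 0, 0, 0, 0], [92, 0, 0, 0, 0, 0]]])

```text
time_s: 5.2
position: [0.5302, 0.1464, 0.1806]
tool_rot: [-2.294, -2.146, -0.0]
contact_force: [0.7, -1.1, 0.6]
grip_width: 0.0187
grip_force: 0.3
```

Emit:
send_rows(plan=[[[-5, 0, 0, 0, 0, 0], [-15, 0, 0, 0, 0, 0], [-25, 0, -10, 0, 0, 0], [-30, 0, -30, 0, 0, 0], [-40, 10, -60, 0, 0, 0], [-60, 20, -80, 0, 0, 0], [-90, 35, -90, 0, 0, 0], [-120, 50, -90, 0, 0, 0], [-150, 65, -90, 0, 0, 0], [-185, 80, -90, 0, 0, 0]]])

```text
time_s: 6.03
position: [0.5973, -0.0477, 0.2719]
tool_rot: [2.297, 2.143, 0.002]
contact_force: [0.4, 0.4, 1.1]
grip_width: 0.0191
grip_force: 0.0
```

Run:
```python
from h import *
s=snapshot('top');f=s['frame'][120:330,80:360,::-1]
cv2.imwrite('pics/t1.png',cv2.resize(f,(800,600),interpolation=cv2.INTER_CUBIC))
to(650,-120,180,101)
```

```text
t 6.08 pos [598.3 -57.4 272.9] head 85.5 w 18.6 F [ 3.3 -6.8  2.2]
shift [-57.7  56.   93.6] turn [  0.2   0.4 -15.5]
```

View pics/t1.png

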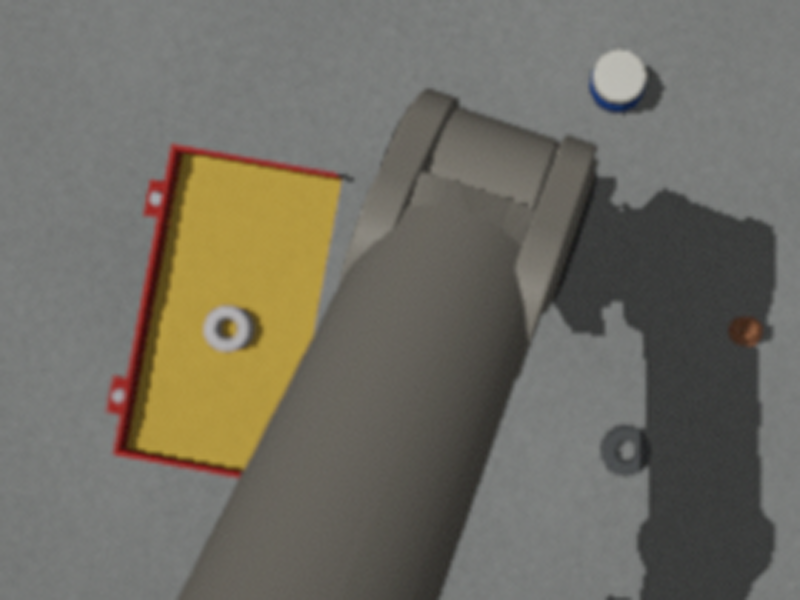

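The nut lies well inside the tray at crop (229,329), and the other things are undisturbed. Next is the seat.

Emit:
send_rows(plan=[[[-8, 6, 0, 0, 0, -2], [-23, 18, 0, 0, 0, -5], [-42, 33, 5, 0, 0, -9], [-60, 47, 15, 0, 0, -13], [-70, 55, 30, 0, 0, -15], [-72, 57, 48, 0, 0, -15.5], [-72, 57, 65, 0, 0, -15.5], [-72, 57, 80, 0, 0, -15.5], [-72, 57, 88, 0, 0, -15.5], [-72, 57, 91, 0, 0, -15.5]]])

```text
time_s: 6.92
position: [0.6483, -0.1213, 0.1785]
tool_rot: [-1.986, -2.432, 0.002]
contact_force: [-1.0, 0.4, 0.2]
grip_width: 0.019
grip_force: 0.0
```

Run:
```python
from h import *
to(600.5,133,180,101)
s=snapshot('side');f=s['frame'][120:330,200:480,::-1]
cv2.imwrite('pics/s3.png',cv2.resize(f,(800,600),interpolation=cv2.INTER_CUBIC))
```

```text
t 6.92 pos [ 648.3 -121.3  178.5] head 101.5 w 19.0 F [-1.   0.4  0.2]
shift [258.7   4.   -1.4] turn [-0.1 -0.   0.5]
```

View pics/s3.png

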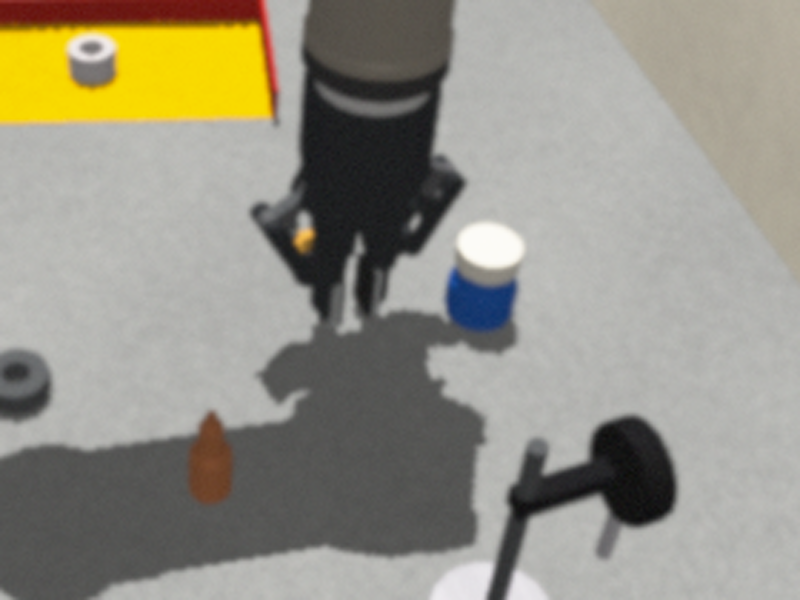

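The copper nozzle, jar and gauge are clear. The seat at (303,240) lies along the push heading, with a computed lateral error of about 2 mm. Push.

Emit:
send_rows(plan=[[[4, 0, -1, 0, 0, 0], [9, 0, -1, 0, 0, 0], [14, 0, -1, 0, 0, 0], [19, 0, -1, 0, 0, 0], [24, 0, -1, 0, 0, 0], [30, 0, -1, 0, 0, 0], [37, 0, -1, 0, 0, 0], [45, 0, -1, 0, 0, 0], [54, 0, -1, 0, 0, 0], [63, 0, -1, 0, 0, 0]]])

```text
time_s: 7.8
position: [0.6365, -0.0583, 0.1808]
tool_rot: [1.986, 2.434, 0.0]
contact_force: [-0.2, -0.8, 1.8]
grip_width: 0.0186
grip_force: 0.8
```

Run:
```python
from h import *
to(600.5,133,180,101)
s=snapshot('side');f=s['frame'][100:310,180:460,::-1]
cv2.imwrite('pics/s4.png',cv2.resize(f,(800,600),interpolation=cv2.INTER_CUBIC))
```

```text
t 7.8 pos [636.5 -58.3 180.8] head 101.6 w 18.6 F [-0.2 -0.8  1.8]
shift [194.6   3.1   0.8] turn [0.  0.  0.6]
```

View pics/s4.png

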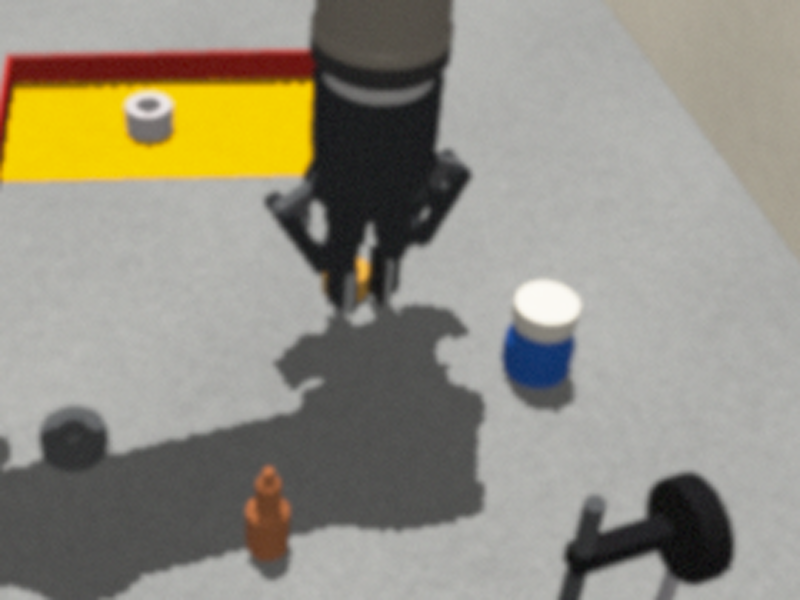

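The seat is cradled between the tips at (355,278). I'll continue along the same line.

Emit:
send_rows(plan=[[[10, 0, 0, 0, 0, 0], [20, 0, 0, 0, 0, 0], [30, 0, 0, 0, 0, 0], [40, 0, 0, 0, 0, 0], [50, 0, 0, 0, 0, 0], [60, 0, 0, 0, 0, 0], [70, 0, 0, 0, 0, 0], [80, 0, 0, 0, 0, 0], [90, 0, 0, 0, 0, 0], [100, 0, 0, 0, 0, 0]]])

```text
time_s: 8.68
position: [0.6164, 0.04, 0.1807]
tool_rot: [-1.986, -2.434, -0.0]
contact_force: [0.2, -0.5, -0.3]
grip_width: 0.0187
grip_force: 0.3
```

Emit:
send_rows(plan=[[[11, 0, 0, 0, 0, 0], [22, 0, 0, 0, 0, 0], [33, 0, 0, 0, 0, 0], [44, 0, 0, 0, 0, 0], [55, 0, 0, 0, 0, 0], [66, 0, 0, 0, 0, 0], [77, 0, 0, 0, 0, 0], [86, 0, 0, 0, 0, 0], [92, 0, 0, 0, 0, 0], [94, 0, 0, 0, 0, 0]]])

```text
time_s: 9.52
position: [0.5974, 0.1326, 0.1806]
tool_rot: [-1.984, -2.435, -0.0]
contact_force: [0.5, -0.1, 1.4]
grip_width: 0.019
grip_force: 0.2
```

Emit:
send_rows(plan=[[[-5, 0, 0, 0, 0, 0], [-15, 0, 0, 0, 0, 0], [-25, 0, -10, 0, 0, 0], [-30, 0, -30, 0, 0, 0], [-40, -5, -60, 0, 0, 2], [-60, -15, -80, 0, 0, 4], [-90, -30, -90, 0, 0, 6], [-120, -45, -90, 0, 0, 8], [-142, -55, -90, 0, 0, 10], [-150, -60, -90, 0, 0, 10]]])

```text
time_s: 10.35
position: [0.5678, -0.0348, 0.2722]
tool_rot: [2.2, 2.239, -0.001]
contact_force: [-0.1, -0.6, -0.3]
grip_width: 0.0186
grip_force: 0.0
```

Run:
```python
from h import *
s=snapshot('top');f=s['frame'][120:330,80:360,::-1]
cv2.imwrite('pics/t2.png',cv2.resize(f,(800,600),interpolation=cv2.INTER_CUBIC))
to(442,-192,180,86)
```

```text
t 10.4 pos [567.6 -34.5 271.8] head 91.1 w 18.8 F [-0.5 -0.9 -0.1]
shift [-154.9 -128.6   92.1] turn [0.  0.1 5.1]
```

View pics/t2.png

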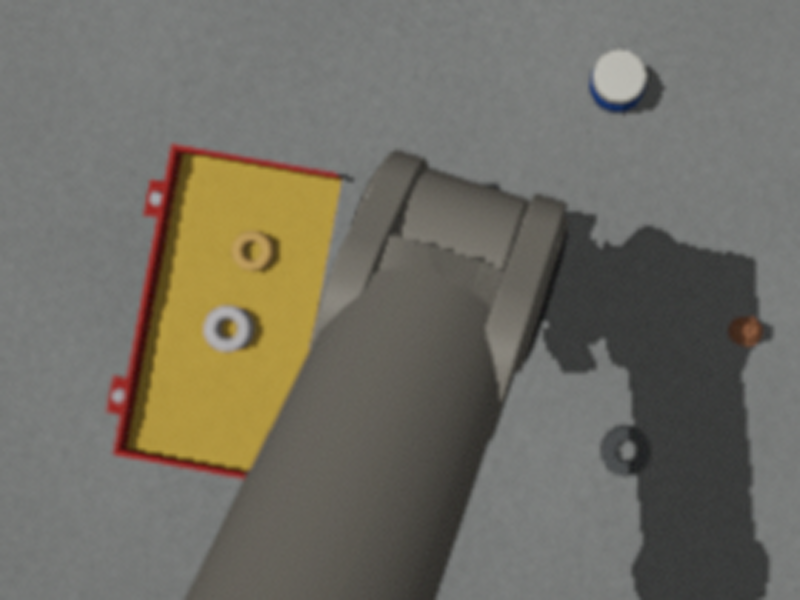

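The seat lies well inside the tray at (255,251), and the nut hasn't moved, still at (229,329). The spacer is at (625,450). I'll position behind it.

Emit:
send_rows(plan=[[[-12, -10, 0, 0, 0, 0.6], [-40, -33, 0, 0, 0, 1.6], [-70, -59, 0, 0, 0, 3], [-100, -84, 5, 0, 0, 4.4], [-130, -109, 15, 0, 0, 5.6], [-152, -127, 32, 0, 0, 6.5], [-158, -133, 55, 0, 0, 6.8], [-158, -133, 75, 0, 0, 6.8], [-158, -133, 88, 0, 0, 6.8], [-158, -133, 91, 0, 0, 6.8]]])

```text
time_s: 11.23
position: [0.4397, -0.1889, 0.1779]
tool_rot: [-2.317, -2.117, 0.002]
contact_force: [0.3, 0.2, -0.1]
grip_width: 0.0188
grip_force: 0.0
```

Run:
```python
from h import *
to(472,147,180,84.3)
s=snapshot('side');f=s['frame'][150:360,100:380,::-1]
cv2.imwrite('pics/s5.png',cv2.resize(f,(800,600),interpolation=cv2.INTER_CUBIC))
```

```text
t 11.23 pos [ 439.7 -188.9  177.9] head 84.8 w 18.8 F [ 0.3  0.2 -0.1]
shift [337.4   2.   -1.7] turn [-0.2 -0.1  0.5]
```

View pics/s5.png

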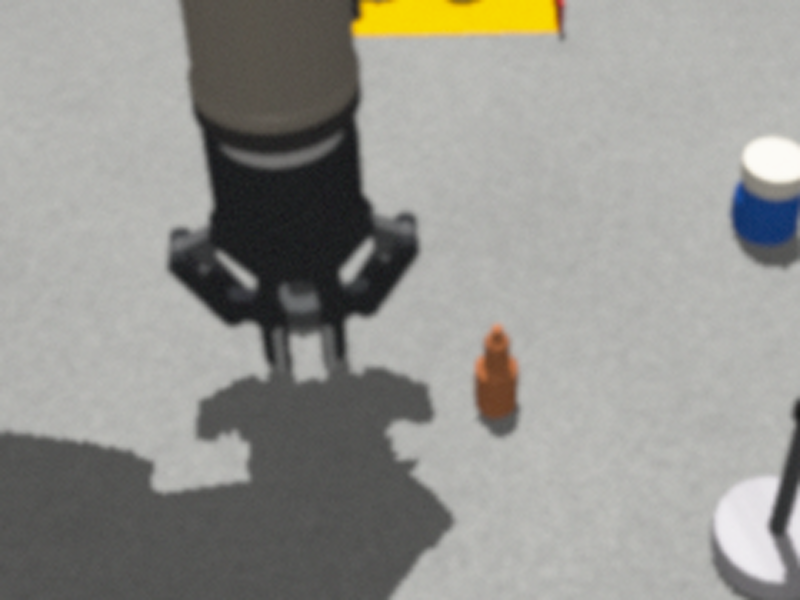

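The spacer is centred between the tips at (298,303), and the nozzle is well clear. Push about 336 mm.

Emit:
send_rows(plan=[[[4, 0, -2, 0, 0, 0], [8, 0, -2, 0, 0, 0], [12, 0, -2, 0, 0, 0], [16, 0, -2, 0, 0, 0], [21, 0, -2, 0, 0, 0], [27, 0, -2, 0, 0, 0], [34, 0, -2, 0, 0, 0], [42, 0, -2, 0, 0, 0], [51, 0, -2, 0, 0, 0], [60, 0, -2, 0, 0, 0]]])

```text
time_s: 12.12
position: [0.446, -0.1289, 0.1817]
tool_rot: [2.32, 2.118, 0.0]
contact_force: [-0.0, -1.3, 0.6]
grip_width: 0.0188
grip_force: 0.7
```

Emit:
send_rows(plan=[[[10, 0, 0, 0, 0, 0], [20, 0, 0, 0, 0, 0], [30, 0, 0, 0, 0, 0], [40, 0, 0, 0, 0, 0], [50, 0, 0, 0, 0, 0], [60, 0, 0, 0, 0, 0], [70, 0, 0, 0, 0, 0], [80, 0, 0, 0, 0, 0], [90, 0, 0, 0, 0, 0], [100, 0, 0, 0, 0, 0]]])

```text
time_s: 12.95
position: [0.455, -0.0292, 0.1817]
tool_rot: [-2.32, -2.118, 0.0]
contact_force: [0.0, -2.4, 1.3]
grip_width: 0.0184
grip_force: 0.7
```

Run:
```python
from h import *
to(472,147,180,84.3)
s=snapshot('side');f=s['frame'][80:290,70:350,::-1]
cv2.imwrite('pics/s6.png',cv2.resize(f,(800,600),interpolation=cv2.INTER_CUBIC))
```

```text
t 12.95 pos [455.  -29.2 181.7] head 84.8 w 18.4 F [ 0.  -2.4  1.3]
shift [177.    0.9   1.7] turn [-0.  -0.   0.5]
```

View pics/s6.png

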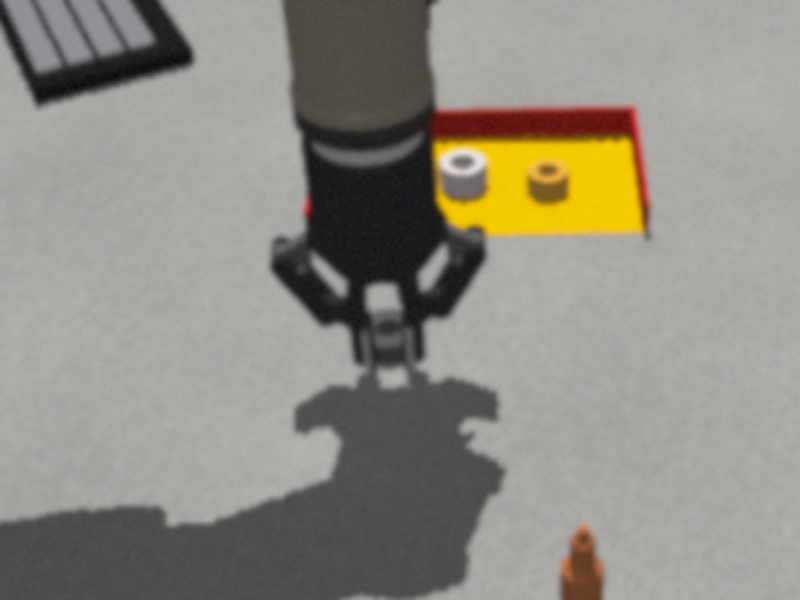

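The spacer is cradled at (387,335), and the nut and seat are safe in the tray. I'll finish the push; the last check will be numeric because the picture allowance is used up.

Emit:
send_rows(plan=[[[10, 0, 0, 0, 0, 0], [20, 0, 0, 0, 0, 0], [30, 0, 0, 0, 0, 0], [40, 0, 0, 0, 0, 0], [50, 0, 0, 0, 0, 0], [60, 0, 0, 0, 0, 0], [70, 0, 0, 0, 0, 0], [80, 0, 0, 0, 0, 0], [90, 0, 0, 0, 0, 0], [100, 0, 0, 0, 0, 0]]])

```text
time_s: 13.83
position: [0.4642, 0.0704, 0.1817]
tool_rot: [-2.32, -2.118, 0.0]
contact_force: [0.1, -0.2, 0.3]
grip_width: 0.0191
grip_force: 0.2
```

Emit:
send_rows(plan=[[[9, 0, 0, 0, 0, 0], [18, 0, 0, 0, 0, 0], [27, 0, 0, 0, 0, 0], [36, 0, 0, 0, 0, 0], [45, 0, 0, 0, 0, 0], [54, 0, 0, 0, 0, 0], [62, 0, 0, 0, 0, 0], [69, 0, 0, 0, 0, 0], [74, 0, 0, 0, 0, 0], [76, 0, 0, 0, 0, 0]]])

```text
time_s: 14.67
position: [0.4711, 0.146, 0.1817]
tool_rot: [-2.319, -2.119, -0.0]
contact_force: [0.4, -0.8, -0.7]
grip_width: 0.0189
grip_force: 0.3
```

Emit:
send_rows(plan=[[[-5, 0, 0, 0, 0, 0], [-15, 0, 0, 0, 0, 0], [-25, 0, -10, 0, 0, 0], [-30, 0, -30, 0, 0, 0], [-40, 0, -60, 0, 0, 0], [-60, 0, -90, 0, 0, 0], [-90, 0, -115, 0, 0, 0], [-120, 0, -120, 0, 0, 0], [-142, 0, -120, 0, 0, 0], [-150, 0, -120, 0, 0, 0]]])

```text
time_s: 15.5
position: [0.4561, -0.0094, 0.303]
tool_rot: [2.327, 2.11, 0.002]
contact_force: [-0.6, -0.2, -0.4]
grip_width: 0.0187
grip_force: 0.0
```

Emit:
send_rows(plan=[[[-8, 5, 0, 0, 0, 0], [-25, 15, 0, 0, 0, 0], [-45, 25, 0, 0, 0, 0], [-65, 35, -5, 0, 0, 0], [-85, 45, -10, 0, 0, 0], [-105, 55, -10, 0, 0, 0], [-125, 60, -10, 0, 0, 0], [-140, 60, -10, 0, 0, 0], [-148, 60, -10, 0, 0, 0], [-150, 60, -10, 0, 0, 0]]])

```text
time_s: 16.33
position: [0.5031, -0.1606, 0.3115]
tool_rot: [-2.323, -2.115, 0.001]
contact_force: [-0.2, -0.4, 1.4]
grip_width: 0.0185
grip_force: 0.0
```

Run:
```python
from h import *
to(0,0,0,84)
for n in('top','side'):
    s=snapshot(n);f=s['frame'].astype(int);ys,xs=np.mgrid[0:420,0:560]
    hsv=cv2.cvtColor(s['frame'],cv2.COLOR_RGB2HSV)
    # yellow floor region hull, then non-yellow blobs inside
    y=((hsv[...,0]>18)&(hsv[...,0]<28)&(hsv[...,1]>170)).astype(np.uint8)
    k,l,st,_=cv2.connectedComponentsWithStats(y); i=1+st[1:,4].argmax(); m=(l==i).astype(np.uint8)
    c=max(cv2.findContours(m,0,2)[0],key=cv2.contourArea); print(n,'floor area',st[i])
    h=np.zeros_like(m);cv2.fillPoly(h,[cv2.convexHull(c)],1)
    k,l,st,ce=cv2.connectedComponentsWithStats(((h==1)&(m==0)).astype(np.uint8))
    for j in range(1,k):
        if st[j,4]>15: print(ce[j].round(1),st[j],(px2w(s,*ce[j],z=.01)*1e3)[:2].round(0),s['frame'][l==j].mean(0).round(0))
    # changes outside vs start
    o=dict(np.load(f'{n}0.npz'));
    for nm,(u,v) in dict(top=dict(jar=(297,147),noz=(341,236),gauge=(393,185)),side=dict(jar=(370,216),noz=(274,283),gauge=(380,320)))[n].items():
        a=f[v-18:v+18,u-18:u+18];b=o['frame'][v-18:v+18,u-18:u+18].astype(int);print(nm,abs(a-b).mean().round(1))
```

```text
t 16.33 pos [ 503.1 -160.6  311.5] head 84.6 w 18.5 F [-0.2 -0.4  1.4]
shift [ 113.2 -515.7  311.8] turn [-0.   0.   0.6]
top floor area [125 174  23 107 394]
[140.  243.1] [127 180  21 101 899] [510. 218.] [169. 143.  60.]
jar 5.9
noz 21.6
gauge 5.6
side floor area [179 129  30  34 545]
[198.9 146.2] [192 135  17  26 237] [460. 167.] [71. 68. 61.]
jar 18.0
noz 29.8
gauge 21.9
```

Emit:
send_rows(plan=[[[10, 0, -15, 0, 0, 0], [35, -5, -30, 0, 0, 0], [70, -10, -50, 0, 0, 0], [105, -15, -70, 0, 0, 0], [140, -20, -85, 0, 0, 0], [175, -25, -95, 0, 0, 0], [210, -30, -100, 0, 0, 0], [245, -40, -100, 0, 0, 0], [280, -50, -100, 0, 0, 0], [315, -65, -100, 0, 0, 0]]])

```text
time_s: 17.27
position: [0.4665, 0.1635, 0.412]
tool_rot: [-2.318, -2.12, -0.002]
contact_force: [0.7, 0.1, 0.4]
grip_width: 0.0188
grip_force: 0.0
```

Emit:
send_rows(plan=[[[33, -17, 0, 0, 0, 0], [66, -34, 0, 0, 0, 0], [99, -51, 0, 0, 0, 0], [132, -68, 0, 0, 0, 0], [165, -85, 0, 0, 0, 0], [198, -102, 0, 0, 0, 0], [231, -119, 0, 0, 0, 0], [262, -135, 0, 0, 0, 0], [285, -147, 0, 0, 0, 0], [295, -152, 0, 0, 0, 0]]])

```text
time_s: 18.1
position: [0.3384, 0.4729, 0.4111]
tool_rot: [-2.31, -2.126, 0.001]
contact_force: [-0.9, 0.6, 0.4]
grip_width: 0.0187
grip_force: 0.0
```

Emit:
send_rows(plan=[[[10, -5, 0, 0, 0, 0], [35, -18, 0, 0, 0, 0], [60, -30, 0, 0, 0, 0], [85, -42, 0, 0, 0, 0], [105, -52, 0, 0, 0, 0], [120, -60, 0, 0, 0, 0], [130, -65, 0, 0, 0, 0], [135, -68, 0, 0, 0, 0], [135, -68, 0, 0, 0, 0], [135, -68, 0, 0, 0, 0]]])

```text
time_s: 18.93
position: [0.2883, 0.6077, 0.4117]
tool_rot: [2.321, 2.116, -0.0]
contact_force: [-0.2, -1.0, -0.2]
grip_width: 0.0187
grip_force: 0.0
```

Run:
```python
from h import *
to(0,0,0,84)
for n in('top','side'):
    s=snapshot(n);f=s['frame'];np.savez(f'{n}9.npz',**s)
    o=np.load(f'{n}0.npz')['frame']
    for nm,(u,v) in dict(top=dict(jar=(297,147),noz=(341,236),gauge=(393,185)),side=dict(jar=(370,216),noz=(274,283),gauge=(380,320)))[n].items():
        sl=np.s_[v-18:v+18,u-18:u+18];a=cv2.cvtColor(f[sl],6+1).astype(np.float32);b=cv2.cvtColor(o[sl],7).astype(np.float32)
        print(n,nm,abs(a-b).mean().round(1),np.round(cv2.phaseCorrelate(b,a),2).tolist())
    hsv=cv2.cvtColor(f,cv2.COLOR_RGB2HSV)
    m=((hsv[...,0]>12)&(hsv[...,0]<32)&(hsv[...,1]>130)).astype(np.uint8)
    c=max(cv2.findContours(m,0,2)[0],key=cv2.contourArea)
    print('quad mouth/floor',[(px2w(s,*p,z=0)*1e3)[:2].round(0).tolist() for p in cv2.boxPoints(cv2.minAreaRect(c))])
    h=np.zeros_like(m);cv2.fillPoly(h,[cv2.convexHull(c)],1)
    g=(h==1)&((hsv[...,1]<90))
    k,l,st,ce=cv2.connectedComponentsWithStats(g.astype(np.uint8))
    for j in range(1,k):
        if st[j,4]>15: print(ce[j].round(1),st[j],(px2w(s,*ce[j],z=.015)*1e3)[:2].round(0),f[l==j].mean(0).round(0))
```

```text
t 18.93 pos [288.3 607.7 411.7] head 84.7 w 18.7 F [-0.2 -1.  -0.2]
shift [-631.3 -231.2  412.1] turn [0.  0.  0.7]Traceback (most recent call last):
  File "<stdin>", line 8, in <module>
    return _wrapfunc(a, 'round', decimals=decimals, out=out)
    return _wrapit(obj, method, *args, **kwds)
    conv = _array_converter(obj)
ValueError: setting an array element with a sequence. The requested array has an inhomogeneous shape after 1 dimensions. The detected shape was (2,) + inhomogeneous part.
```

Run:
```python
from h import *
for n in('top','side'):
    s=snapshot(n);f=s['frame']
    o=np.load(f'{n}0.npz')['frame']
    for nm,(u,v) in dict(top=dict(jar=(297,147),noz=(341,236),gauge=(393,185)),side=dict(jar=(370,216),noz=(274,283),gauge=(380,320)))[n].items():
        sl=np.s_[v-18:v+18,u-18:u+18];a=cv2.cvtColor(f[sl],7).astype(np.float32);b=cv2.cvtColor(o[sl],7).astype(np.float32)
        print(n,nm,abs(a-b).mean().round(1),np.round(cv2.phaseCorrelate(b,a)[0],2))
    hsv=cv2.cvtColor(f,cv2.COLOR_RGB2HSV)
    m=((hsv[...,0]>12)&(hsv[...,0]<32)&(hsv[...,1]>130)).astype(np.uint8)
    m[:, 420:]=0
    c=max(cv2.findContours(m,0,2)[0],key=cv2.contourArea)
    print('floor',[(px2w(s,*p,z=0)*1e3)[:2].round(0).tolist() for p in cv2.boxPoints(cv2.minAreaRect(c))])
    h=np.zeros_like(m);cv2.fillPoly(h,[cv2.convexHull(c)],1)
    k,l,st,ce=cv2.connectedComponentsWithStats(((h==1)&(hsv[...,1]<90)).astype(np.uint8))
    for j in range(1,k):
        if st[j,4]>15: print(ce[j].round(1),st[j],(px2w(s,*ce[j],z=.015)*1e3)[:2].round(0),f[l==j].mean(0).round(0))
```

```text
top jar 0.8 [0.1  0.06]
top noz 0.8 [-0.16 -0.02]
top gauge 0.9 [-0.11 -0.12]
floor [[432.0, 256.0], [673.0, 219.0], [652.0, 89.0], [411.0, 127.0]]
[159.2 234.5] [151 227  18  16 206] [530. 173.] [140. 135. 130.]
[158.4 260.3] [150 252  18  17 195] [472. 173.] [69. 69. 67.]
side jar 1.6 [-0.18 -0.06]
side noz 1.5 [-0.07 -0.04]
side gauge 1.6 [-0.06 -0.03]
floor [[421.0, 262.0], [684.0, 222.0], [653.0, 90.0], [415.0, 127.0]]
[231.7 140. ] [224 132  16  17 227] [532. 169.] [144. 136. 130.]
[204.7 143.7] [197 137  16  14 188] [473. 166.] [68. 68. 66.]
```

```bash
python3 -c "
from cell import *
print(close_job())"
```

```text
the job is handed in; nothing more can be done
None
```

All three rings were pushed flat into the catch tray and lie well inside its mouth; the nozzle, jar and gauge have not moved, and the job was handed in at about 19 s.

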